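# Set up a stone bar for sawing: lay, clamp, and bring the cut pointer to the scribed line

## Robot

A 6-joint arm with a two-finger parallel gripper is mounted at the origin on the work surface. World frame = base frame: x ahead of the robot, y to its left, z up, the work surface at z = 0. Lengths are in mm, angles in rad, forces in N, time in s.
With the tool pointing down it reaches from about 350 to 775 mm from the base axis. Payload 7.3 kg.
Tool frame: the origin (TCP) lies on the centre line of the jaws, within the pads' length; the fingertips stand 14 mm ahead of it and the grasp point (between the pads) lies 5 mm behind it; z points along the fingers, y is the line along which they close (so a half turn about z gives the same grasp; the last joint's range is limited). The gripper opens to 92 mm and grips with 3 to 60 N. Pads are 19 mm wide; open, the fingers measure 130 mm over their backs; the gripper's body (75 mm by 190 mm) begins 47 mm behind the grasp point.
Start: joints at [-1.47, 0.342, 1.524, -0, 1.275, -0.146], TCP at [128.28, -509.105, 240.741] pointing down, gripper open.
Joint ranges: [-2.53, 2.53], [-0.77, 2.02], [0.04, 2.7], [-1, 4.14], [0.28, 2.66], [-3.11, 3.11]. Speed limits (rad/s): [2.57, 2.57, 3.14, 3.14, 3.14, 3.14].

## Interface

Orientations are given as [roll, pitch, yaw] about the fixed x, y, z axes, in that order (R = Rz(yaw) Ry(pitch) Rx(roll)).
In Python, from plant import get_obs, capture, bot, spot_in, trace, pinpoint gives the robot as it stands.
- The arm moves only by the tool play_rows, never from a script. Its argument "rows" is a list of rows, each a list of 2 entries, a list of its own where there are three numbers: the shift along the world's x, y, z in units of 3 cm (1.0 is 3 cm), then the turn, a rotation vector about the world's x, y, z in units of 8 degrees (1.0 is 8 degrees). A call has 1 to 12 rows; each row shifts and turns the commanded pose from where the row before left it; what a row does not reach is not made up. A row lasts 1/8 s, in which the tool goes at most 62.5 mm and 10.7 degrees, less where a joint would pass 70% of its speed; a pose out of reach is approached as far as the arm can. A call with a number of a shift or a turn outside -1 to 1 is refused whole. A call with a gripper value outside its range is refused whole. "hand" is the opening, from -1 (shut) to 1 (fully open), set as the call begins (left out, the last holds). The fingers move at their own pace and stop on an object; the grip force is fixed at half the most. Time passes only in rows, so rows that do not move let the fingers close. It gives the time, the measured TCP pose, the force, the opening and the grip force at its end, in the units of the state.
- get_obs(): the state, without advancing time (a new reading comes with each control period).
- capture(name): name is "scene" or "side" or "wrist"; returns a dict with "frame" (400x640x3 uint8, red, green, blue), "fov_y" (degrees; the focal length in pixels is half the picture's height over the tangent of half this angle, whatever the lens; pixels are square), "cx", "cy" (the principal point, pixels), "dist" ([k1, k2, p1, p2, k3] as OpenCV has them; the pictures are not rectified), "rvec" (rotation vector, rad) and "tvec" (3), from world to camera coordinates, as OpenCV has them; the wrist camera has in their place "hand_eye" (4x4, takes a point from camera to tool coordinates, whose origin is the TCP and whose axes are the flange's). Camera axes: x right, y down, z forward; pixel columns grow to the right and rows downward; lengths in mm; the calibration is good to about 2 mm. A picture is of the moment at which its call begins: read the wrist's pose just before it. There is no depth.
- bot.close_job(): hands the job in; it is judged then, once.
Trained networks look in the newest picture that a camera, given by its name, has taken for a name from the list of things; names that differ only in an ending like _2 or _b are one class to them, and where a whole thing is asked for, a point or a joint stands for the part that bears it (a point fixed in the world has none). Each returns a list of dicts, best first, with "p" (0 to 1); they miss things now and then, are a little off and sometimes report something else, mostly with a low value. They report only what shows in the picture. A call takes as long as a camera call. They do not tell look-alikes from the thing itself.
- spot_in(query, camera): "at" ([row, column] in pixels, amid what is visible of it).
- trace(query, camera): "mask" (400x640 bool, what is visible of it) and "at" ([row, column] in pixels, amid what is visible of it).
- pinpoint(query, camera): "at" ([row, column] in pixels: a listed point, or the origin of a listed thing).
The state is a dict: "time": time; "joint_positions": joint angles; "dq": joint speeds; "tau": joint torques, N m; "tool_pos": TCP position; "tcp_rot": TCP orientation; "contact_force": force on the tool from outside, world axes, zero at the start; "moment": the same for the moment, N m; "grip_width": finger opening in mm; "finger_force": force on a finger pad.
Only numpy, scipy, OpenCV 4.12 (cv2) and the standard library are available. Lean on these libraries where they do the work, as an engineer would, in place of code of your own. Each camera call takes 0.05 s, during which the arm holds its last target. There are 200 camera calls.

## Task

Take the square stone bar out of the plywood rack and lay it down lengthwise in the cradle of the saw jig, with all of its length resting on the two saddles between the end lips (either way round), then swing the clamp handle upright so that its foot holds the bar down. Then turn the black knob until the tip of the sliding pointer stands right at the dark line scribed round the bar, and let go. Leave the other stones and everything else on the bench where they are.

Things in the scene. Friction and masses are not known exactly. Their poses are not given: they have to be found in the camera images.
- jig: Saw jig fixed to the bench: dark steel plate on a plywood plinth, top 42 mm above the bench, x -45..115, y -115..150 mm. Origin: on the bench under the middle of the cradle; z up, y along the cradle, x across it, away from the robot. Clamp tower at the -y end (x +-21, y -107..-81 mm, top 110 mm); pointer rail along y at x = 78 mm. Place and yaw vary.
- cradle_centre (a point): Middle of the cradle, level with its two aluminium saddle tops, 60 mm above the bench; axes as the jig. Saddles: 22 mm long, centred at y -44 and +44 mm, cheeks 12 mm higher leave a channel 40 mm wide (x); low end lips (8 mm above this point) leave 136 mm along y. Between the saddles it is open down to the plate, 18 mm below this point. A bar lying here has its centre 16 mm above.
- bar: The loose square bar of grey-green stone, 32 x 32 x 120 mm, 0.36 kg, with sharp square section; the only stone with a dark line scribed round it. It stands on end in one of the rack's three pockets, its foot 5 mm above the bench. Origin: centre of its foot; z along its length.
- bar_centre (a point): Centre of the stone bar (60 mm from its foot), axes as the bar.
- line (a point): Centre of the scribed line's loop: on the bar's axis, 45 mm from the foot (15 mm off the bar's middle), axes as the bar (z along its length). The dark line, 2 mm wide, goes round all four sides here.
- rack: Fixed plywood stock rack 150 x 54 mm, walls 60 mm high, three pockets 44 (x) x 46 (y) mm in a row along its x axis, 49 mm apart, floor 5 mm above the bench; the two end boards rise to 121 mm. It stands to the left or the right of the jig; stones stick out 45 to 65 mm above the walls. Origin: centre of its underside; z up.
- pointer_tip (a point): Tip of the flat brass pointer on the sliding carriage (30 x 26 mm, pointer reaching 32 mm from it towards the cradle): 21 mm to the +x side of the cradle's middle line, 76 mm above the bench, 5 mm beside a lying bar's side face at half its height. It slides along the jig's y from -60 to +60 mm.
- knob (a joint): Angle (rad, 0 to 8) of the round black knob (diameter 52 mm, 30 mm high, top 94 mm above the bench, fluted, vertical axis). Grows anticlockwise seen from above. Geared to the pointer: pointer tip y in the jig frame = -60 mm + 15 mm per rad x angle. It starts between 0.2 and 1.6.
- knob_grip (a point): On the knob's axis, 82 mm above the bench, the height to grip it at. It lies at x 85, y 118 mm in the jig frame.
- clamp (a joint): Angle (rad) of the steel clamp lever: 0 = shut (handle upright, short arm level with its rubber foot on the bar), about 1.3 to 1.55 = open, as at the start (arm up, handle lying out towards the jig's -y). It stays where it is left; about 3 N at the handle moves it. Shutting moves the handle up and towards +y.
- clamp_hinge (a point): Clamp lever's hinge: 102 mm above the bench at y = -92 mm on the middle line of the jig; hinge axis along the jig's x.
- clamp_grip (a point): Point on the clamp handle's rubber grip 66 mm from the hinge (grip 20 mm wide along the jig's x, 16 mm thick, spanning 38 to 94 mm from the hinge); it moves with the lever.
- core: Loose round stone core, diameter 32, 112 mm high, standing in the rack; stays. Origin: centre of its foot.
- slab: Loose flat stone slab 20 x 36 x 105 mm, standing in the rack; stays. Origin: centre of its foot.
- basket: Fixed green plastic basket with raw stones, 170 x 120 x 60 mm, on the other side of the jig from the rack. Origin: centre of its underside.
- bottle: Loose white bottle, diameter 60, 170 mm high, behind the jig; stays. Origin: centre of its underside.
- tin: Loose brass-coloured tin with two pens, diameter 64, 75 mm high, pens up to 107 mm; in front of the jig to the left; stays. Origin: centre of its underside.
- wheel: Loose steel polishing wheel lying flat, diameter 90, 20 mm high; in front of the jig to the right; stays. Origin: centre of its underside.
- brush: Loose brush 190 mm long lying behind the jig; stays. Origin at its underside.
- wrench: Loose wrench 170 mm long lying behind the jig to the right; stays. Origin at its underside.
- cup: Loose white cup, diameter 76, 90 mm high, behind the jig to the left; stays. Origin: centre of its underside.
Mind the look-alikes: they are no part of the job. What is shaped like the bar but turquoise or yellow is not meant.

How it is judged (in metres and radians):
On the way, in this order (a step that is already met when the one before it is completed fails the run):
1. the square bar lies in the cradle on both saddles (x of bar_centre in the frame of cradle_centre between -0.008 and 0.008 m and y of bar_centre in the frame of cradle_centre between -0.012 and 0.012 m and z of bar_centre in the frame of cradle_centre between 0.01 and 0.02 m and angle between the z axis of bar and the y axis of jig, either way round below 0.15 rad and linear speed of bar below 0.03 m/s), for 0.2 s.
2. the clamp is shut on the bar (all of step 1 and value of joint clamp below 0.1 rad), for 0.2 s.
3. the pointer tip stands at the scribed line (all of step 2 and z of pointer_tip in the frame of line between -0.0025 and 0.0025 m), for 0.2 s.
At the end, for the whole second after the job is handed in: The bar lies at rest on both saddles (centre within 8 mm across, 12 mm along and 10-20 mm above the cradle point, within 0.15 rad of its direction, either way round), the clamp is within 0.10 rad of shut, and the pointer tip is within 2.5 mm of the scribed line along the bar (all of step 3 and angular speed of bar below 0.1 rad/s); the robot touches nothing.
It fails at once if another stone or bystander is moved by more than 25 mm (distance of any of core, slab, bottle, tin, wheel, brush, wrench, cup from where it was at the start of the episode above 0.025 m).
It also fails if it takes over 72 s, if anything falls off the work surface, if the arm or the gripper's body presses on something with over 40 N, if the wrist force passes 120 N, or if a joint passes its speed limit or range.

## Working session

There is one attempt and no reset: what is moved stays moved. The work goes in short steps, Python scripts to look and compute and a tool call to move; the robot and the scene stay as the last step left them, time stands still between calls to the robot, and variables do not carry over. Pictures are saved under pics/ and viewed, at most 10 in all, crops included, and the job is handed in when it is done.

Besides the shell and the picture viewer there is one more tool, called after "Emit:" as a command line: name --argument value ..., lists and objects as JSON in quotes. play_rows: Moves the arm, as the interface text tells. Shifts and turns lie within -1 to 1; 1 stands for 3 cm of shift or 8 degrees of turn. Its arguments: {"type":"object","properties":{"rows":{"type":"array"},"hand":{"type":"number"}},"required":["rows"]}

```bash
ls; mkdir -p pics; cat > h.py <<'E'
import numpy as np, cv2
from plant import get_obs, capture, bot, spot_in, trace, pinpoint
from scipy.spatial.transform import Rotation as R
def cam(name):
    o=get_obs(); c=capture(name); f=200/np.tan(np.radians(c["fov_y"]/2))
    K=np.array([[f,0,c["cx"]],[0,f,c["cy"]],[0,0,1.]]); d=np.array(c["dist"],float)
    if "rvec" in c:
        Rc=cv2.Rodrigues(np.array(c["rvec"],float))[0]; t=np.array(c["tvec"],float).ravel()
    else:
        T=np.eye(4); T[:3,:3]=R.from_euler("xyz",o["tcp_rot"]).as_matrix(); T[:3,3]=o["tool_pos"]
        M=np.linalg.inv(T@np.array(c["hand_eye"])); Rc=M[:3,:3]; t=M[:3,3]
    return dict(im=c["frame"],K=K,d=d,R=Rc,t=t)
def ray(c,at):
    u=cv2.undistortPoints(np.array([[[at[1],at[0]]]],float),c["K"],c["d"]).ravel()
    v=c["R"].T@np.array([u[0],u[1],1]); return -c["R"].T@c["t"], v/np.linalg.norm(v)
def atz(c,at,z):
    o,v=ray(c,at); return o+v*(z-o[2])/v[2]
def tri(L):
    A=np.zeros((3,3));b=np.zeros(3)
    for c,at in L:
        o,v=ray(c,at);P=np.eye(3)-np.outer(v,v);A+=P;b+=P@o
    x=np.linalg.solve(A,b); r=[np.linalg.norm((np.eye(3)-np.outer(ray(c,a)[1],ray(c,a)[1]))@(x-ray(c,a)[0])) for c,a in L]
    return x,max(r)
def proj(c,P):
    return cv2.projectPoints(np.array(P,float).reshape(-1,3),cv2.Rodrigues(c["R"])[0],c["t"],c["K"],c["d"])[0].reshape(-1,2)[:,::-1]
def save(n,im): cv2.imwrite("pics/"+n+".png",cv2.cvtColor(im,cv2.COLOR_RGB2BGR))
E
python3 - <<'E'
from h import *
np.set_printoptions(precision=1,suppress=True)
C={n:cam(n) for n in("scene","side","wrist")}
for n in C: save(n+"0",C[n]["im"])
for q in ["jig","cradle_centre","bar","bar_centre","line","rack","pointer_tip","knob_grip","clamp_hinge","clamp_grip","core","slab"]:
    L=[]
    for n in("scene","side"):
        r=pinpoint(q,n)
        print(q,n,[(np.round(x["at"],1).tolist(),round(x["p"],2)) for x in r[:3]])
        if r: L.append((C[n],r[0]["at"]))
    if len(L)==2: print("   ",*tri(L))
E
```

```text
pics
jig scene [([225.6, 331.3], 0.78)]
jig side [([242.7, 320.9], 0.65), ([167.2, 406.9], 0.36)]
    [540.1  26.8   6.1] 2.6384913507372008
cradle_centre scene [([214.8, 331.6], 0.6), ([211.0, 191.7], 0.31)]
cradle_centre side [([227.9, 321.9], 0.56), ([174.1, 281.1], 0.19)]
    [539.6  24.4  61.5] 2.621891100056623
bar scene [([179.7, 252.4], 0.86), ([151.2, 211.4], 0.77), ([167.4, 228.8], 0.7)]
bar side [([167.6, 411.6], 0.96), ([150.7, 435.7], 0.67)]
    [ 507.6 -289.3   19.6] 33.22580031790474
bar_centre scene [([168.9, 249.8], 0.84), ([138.2, 208.9], 0.78), ([154.8, 229.8], 0.72)]
bar_centre side [([141.7, 441.6], 0.83), ([171.5, 392.1], 0.79), ([173.5, 278.1], 0.49)]
    [ 480.5 -323.1   77.3] 68.8953476645702
line scene [([139.6, 211.9], 0.86), ([158.5, 227.8], 0.78), ([170.6, 252.5], 0.61)]
line side [([153.2, 415.3], 0.82), ([142.5, 442.2], 0.72), ([169.8, 394.1], 0.61)]
    [ 511.4 -395.    57.9] 30.519813362242676
rack scene [([157.8, 238.2], 0.92), ([158.6, 239.5], 0.66)]
rack side [([174.4, 423.3], 0.84)]
    [ 472.4 -353.3   -1.6] 1.1132966194598823
pointer_tip scene [
[... 163 characters left out ...]
], 0.56)]
knob_grip side [([243.7, 266.9], 0.97), ([139.0, 352.1], 0.25)]
    [591.7 157.9  89.1] 0.13677156880000574
clamp_hinge scene [([198.4, 296.2], 0.8)]
clamp_hinge side [([188.0, 335.2], 0.96), ([164.7, 410.3], 0.71)]
    [571.1 -68.6 106. ] 5.176401612372219
clamp_grip scene [([195.2, 274.5], 0.56)]
clamp_grip side [([170.1, 342.2], 0.85), ([244.7, 321.5], 0.66)]
    [ 594.2 -124.5  110. ] 3.258891522807153
core scene [([159.1, 238.3], 0.54), ([211.3, 191.5], 0.26)]
core side [([175.2, 427.8], 0.69), ([172.3, 279.3], 0.48)]
    [ 465.7 -362.9  -13.2] 4.554042944182607
slab scene [([144.5, 246.3], 0.55)]
slab side [([179.5, 441.0], 0.55)]
    [ 419.8 -358.2    7.4] 1.4296150672853511
```

```bash
python3 - <<'E'
import cv2
a=cv2.imread("pics/scene0.png");b=cv2.imread("pics/side0.png")
cv2.imwrite("pics/m1.png",cv2.resize(a[100:290,160:420],(800,585)))
cv2.imwrite("pics/m2.png",cv2.resize(b[100:290,230:490],(800,585)))
E
```

```text
(no output)
```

View pics/m1.png

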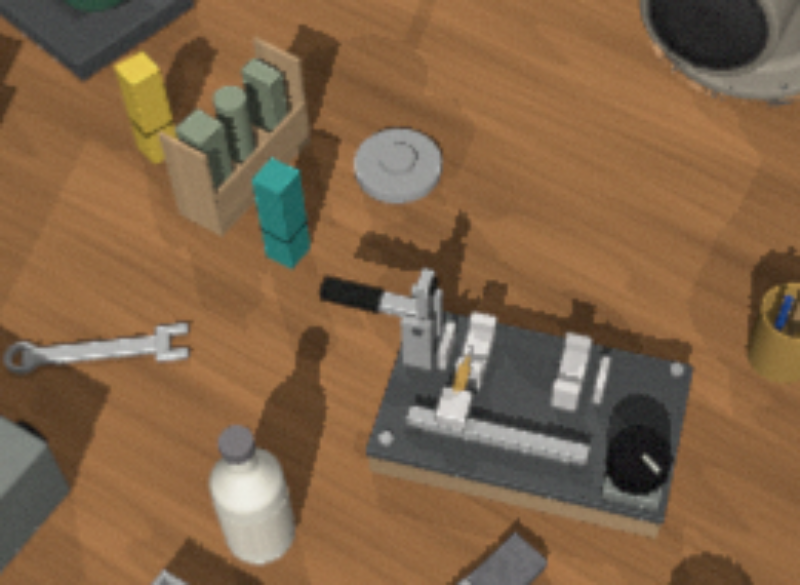

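View pics/m2.png

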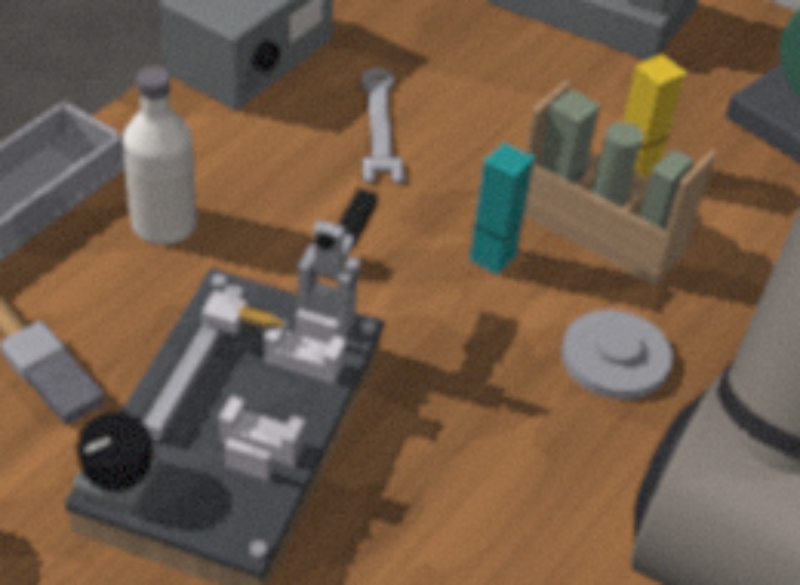

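View pics/wrist0.png

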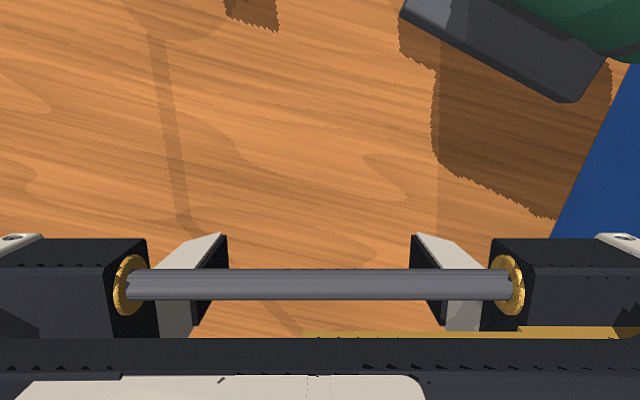

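The scene view shows the rack left of centre, around pixel (158, 238). The bar is the square stone in the end pocket farthest from the robot (top about row 139, col 227 in scene; row 134, col 416 in side). The core is in the middle and the slab is nearest. The clamp handle lies out towards -y, and the turquoise bar stands just beside the rack.

```bash
python3 - <<'E'
from h import *
np.set_printoptions(precision=2,suppress=True)
o=get_obs();print(o["tool_pos"],o["tcp_rot"])
c=capture("wrist");print(c["hand_eye"],c["fov_y"],c["cx"],c["cy"])
S=cam("scene");D=cam("side")
pt=lambda x,y,ox:(100+y/3.077,ox+x/3.077)
print("bar top",tri([(S,pt(202,122,160)),(D,pt(573,105,230))]))
print("slab top",tri([(S,pt(263,72,160)),(D,pt(668,166,230))]))
print("core top",tri([(S,pt(231,97,160)),(D,pt(622,135,230))]))
print("turq top",tri([(S,pt(278,175,160)),(D,pt(508,162,230))]))
print("tower/knob",tri([(S,pt(638,455,160)),(D,pt(115,440,230))]))
for n in("scene","side"):
  for q in("knob","clamp"):
    print(n,q,[(np.round(x["at"],1),round(x["p"],2)) for x in pinpoint(q+("_grip"),n)[:2]])
E
```

```text
[ 128.28 -509.09  240.72] [ 3.14 -0.    0.25]
[[   0.     -0.96   -0.27   70.38]
 [   1.      0.      0.      0.36]
 [  -0.     -0.27    0.96 -143.11]
 [   0.      0.      0.      1.  ]] 61.12248108616762 318.4850653589094 198.98725200704624
bar top (array([ 515.11, -345.76,  128.14]), np.float64(1.9148281304321078))
slab top (array([ 419.41, -347.63,  109.42]), np.float64(1.3308784976355557))
core top (array([ 467.09, -350.08,  116.47]), np.float64(1.1723320310753016))
turq top (array([ 523.11, -255.1 ,  118.11]), np.float64(0.9766965258872279))
tower/knob (array([592.51, 156.7 ,  88.78]), np.float64(0.8150553062534424))
scene knob [(array([333.3, 389.1]), 0.62)]
scene clamp [(array([195. , 275.7]), 0.65)]
side knob [(array([241.6, 270.7]), 0.68), (array([225.9, 321.1]), 0.46)]
side clamp [(array([169.9, 343.6]), 0.6), (array([373.4, 226.5]), 0.34)]
```

Emit:
play_rows --rows '[[[0,0,1],[0,0,0]],[[0.98,0.45,0.5],[0,0,-0.15]],[[0.98,0.45,0.5],[0,0,-0.15]],[[0.98,0.45,0.5],[0,0,-0.15]],[[0.98,0.45,0.5],[0,0,-0.15]],[[0.98,0.45,0],[0,0,-0.15]],[[0.98,0.45,0],[0,0,-0.15]],[[0.98,0.45,0],[0,0,-0.15]],[[0.98,0.45,0],[0,0,-0.15]],[[0.98,0.45,0],[0,0,-0.15]],[[0.98,0.45,0],[0,0,-0.15]],[[0.98,0.45,0],[0,0,-0.29]]]' --hand 0.4

```text
time: 3.2
tool_pos: [452.6, -360.1, 330.7]
tcp_rot: [3.141, 0.0, -0.004]
contact_force: [0.8, 0.6, -0.6]
grip_width: 64.3
finger_force: 0.0
```

Emit:
play_rows --rows '[[[0.5,0.5,0],[0,0,0]],[[0,0,0],[0,0,0]],[[0,0,0],[0,0,0]]]'

```text
time: 3.58
tool_pos: [466.0, -345.9, 330.9]
tcp_rot: [3.141, 0.0, -0.003]
contact_force: [-0.0, -0.6, 0.3]
grip_width: 64.2
finger_force: 0.0
```

```bash
python3 - <<'E'
from h import *
np.set_printoptions(precision=2,suppress=True)
o=get_obs();print(o["tool_pos"],o["tcp_rot"],o["grip_width"],o["joint_positions"])
c=cam("wrist");save("w1",c["im"])
E
```

```text
[ 466.   -345.91  330.87] [ 3.14  0.   -0.  ] 64.22464164556291 [-0.77  0.4   1.19 -0.    1.55  0.8 ]
```

View pics/w1.png

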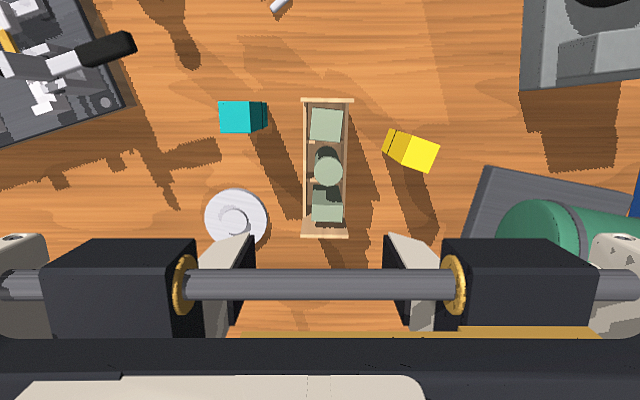

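The wrist view shows the rack along world x. The bar's square top is at about (124, 326), the core at (170, 327) and the slab at (208, 327). The turquoise look-alike is at (117, 235) and the yellow one at (150, 410).

```bash
python3 - <<'E'
from h import *
np.set_printoptions(precision=1,suppress=True)
c=cam("wrist");im=c["im"]
hsv=cv2.cvtColor(im,cv2.COLOR_RGB2HSV)
print(hsv[124,326],hsv[170,327],hsv[117,235],hsv[130,296],hsv[124,348])
p=im[124,326].astype(int)
m=(np.abs(im.astype(int)-p).max(2)<22).astype(np.uint8)
n,l,s,ce=cv2.connectedComponentsWithStats(m)
k=l[124,326];print(s[k],ce[k])
cn=cv2.findContours((l==k).astype(np.uint8),0,2)[0][0]
b=cv2.boxPoints(cv2.minAreaRect(cn));print(b)
W=np.array([atz(c,q[::-1],125) for q in b]);print(W,W.mean(0))
print([np.linalg.norm(W[i]-W[i-1]) for i in range(4)])
for q in b: pass
e=W[1]-W[0];print("edge ang",np.degrees(np.arctan2(e[1],e[0])))
# rack end boards
for z,pts in((121,[(100,301),(100,354),(236,301),(236,349)]),):
    print([atz(c,q,z)[:2] for q in pts])
S=cam("scene");D=cam("side")
P=W.mean(0);print(proj(S,P),proj(D,P))
r=pinpoint("bar","wrist");print([(np.round(x["at"],1),round(x["p"],2),atz(c,x["at"],5)) for x in r[:4]])
E
```

```text
[ 44  34 193] [ 47  33 193] [ 90 192 206] [ 14 153 180] [ 13 163 122]
[309 108  34  34 928] [325.5 124.3]
[[308.8 138.2]
 [311.9 107.4]
 [342.5 110.4]
 [339.4 141.2]]
[[ 504.5 -337.2  125. ]
 [ 534.7 -340.6  125. ]
 [ 531.6 -371.   125. ]
 [ 501.3 -368.4  125. ]] [ 518.  -354.3  125. ]
[np.float64(31.35185659895721), np.float64(30.402343200058656), np.float64(30.607392640807632), np.float64(30.476715889458767)]
edge ang -6.389736495629383
[array([ 541.8, -329.7]), array([ 541.6, -382.7]), array([ 396.4, -327.2]), array([ 396.2, -380.7])]
[[140.5 223.1]] [[132.5 417.3]]
[(array([112.9, 253.9]), 0.96, array([ 527.1, -260.6,    5. ])), (array([119.1, 326.9]), 0.71, array([ 518.8, -358.5,    5. ])), (array([140.9, 396.1]), 0.68, array([ 489.4, -453.5,    5. ]))]
```

Emit:
play_rows --rows '[[[0.3,-0.04,-0.6],[0,0,-0.8]],[[0.3,-0.04,-0.6],[-0.11,-0.99,0]],[[0.3,-0.04,-0.6],[-0.11,-0.99,0]],[[0.3,-0.04,-0.6],[-0.11,-0.99,0]],[[0.3,-0.04,-0.6],[-0.11,-0.99,0]],[[0.3,0,-0.6],[0,0,0]],[[0,0,0],[0,0,0]],[[0,0,0],[0,0,0]]]'

```text
time: 4.82
tool_pos: [520.9, -352.1, 223.8]
tcp_rot: [-3.14, -0.557, -0.115]
contact_force: [-0.2, 0.9, -0.6]
grip_width: 64.3
finger_force: 0.0
```

```bash
python3 - <<'E'
from h import *
np.set_printoptions(precision=2,suppress=True)
o=get_obs();print(o["tool_pos"],o["tcp_rot"],o["grip_width"],o["joint_positions"])
M=R.from_euler("xyz",o["tcp_rot"]).as_matrix();print(M)
c=cam("wrist");save("w2",c["im"])
S=cam("scene");
E
```

```text
[ 520.91 -352.12  223.76] [-3.14 -0.56 -0.11] 64.32567008683812 [-0.9   0.35  1.71  0.58  0.76  0.43]
[[ 0.84 -0.11  0.53]
 [-0.1  -0.99 -0.06]
 [ 0.53 -0.   -0.85]]
```

View pics/w2.png

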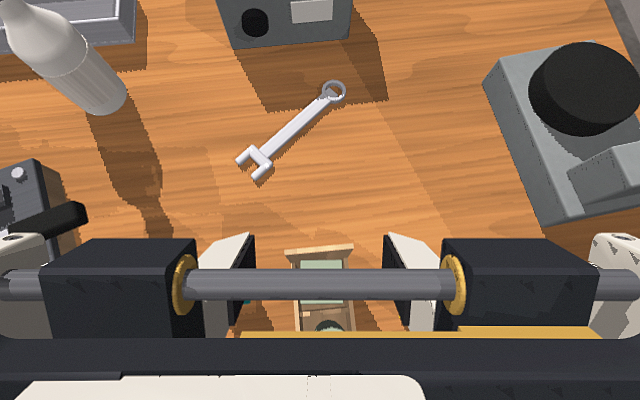

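The bar's top, at about col 322, is centred between the fingers (gap 254–383). I'm going down.

Emit:
play_rows --rows '[[[0,0,-0.8],[0,0,0]],[[0,0,-0.8],[0,0,0]],[[0,0,-0.8],[0,0,0]],[[0,0,-0.8],[0,0,0]],[[0,0,-0.4],[0,0,0]],[[0,0,-0.4],[0,0,0]],[[0,0,0],[0,0,0]]]'

```text
time: 5.8
tool_pos: [520.8, -351.5, 102.6]
tcp_rot: [-3.139, -0.556, -0.116]
contact_force: [0.4, 0.4, -0.1]
grip_width: 64.6
finger_force: 0.0
```

Emit:
play_rows --rows '[[[0,0,0],[0,0,0]],[[0,0,0],[0,0,0]],[[0,0,0],[0,0,0]],[[0,0,0],[0,0,0]],[[0,0,0],[0,0,0]]]' --hand -0.6

```text
time: 6.42
tool_pos: [520.9, -351.9, 103.2]
tcp_rot: [-3.14, -0.557, -0.115]
contact_force: [-0.4, -1.1, 2.1]
grip_width: 32.2
finger_force: 29.9
```

Emit:
play_rows --rows '[[[0,0,0.5],[0,0,0]],[[0,0,0.9],[0,0,0]],[[0,0,1],[0,0,0]],[[0,0,1],[0,0,0]],[[0,0,1],[0,0,0]],[[0,0,1],[0,0,0]],[[0,0,0.4],[0,0,0]],[[-0.3,0.3,0],[0.11,0.99,0]],[[-0.3,0.6,0],[0.11,0.99,0]],[[-0.3,0.9,0],[0.11,0.99,0]],[[-0.3,0.98,0],[0.11,0.99,0]],[[-0.3,0.98,0],[0,0,-0.5]]]'

```text
time: 7.92
tool_pos: [476.4, -237.5, 274.7]
tcp_rot: [-3.14, 0.004, -0.184]
contact_force: [-0.2, 0.3, -2.8]
grip_width: 31.8
finger_force: 29.9
```

Emit:
play_rows --rows '[[[-0.3,0.98,0],[0,0,-1]],[[-0.3,0.98,0],[0,0,-1]],[[-0.3,0.98,0],[0,0,-1]],[[-0.3,0.98,0],[0,0,-1]],[[-0.3,0.98,0],[0,0,-1]],[[-0.3,0.98,0],[0,0,-1]],[[-0.2,0.98,0],[0,0,-1]],[[0,0.98,0],[0,0,-1]],[[0,0,0],[0,0,-1]],[[0,0,0],[0,0,-1]],[[0,0,0],[0,0,0]]]'

```text
time: 9.3
tool_pos: [415.2, -3.3, 275.8]
tcp_rot: [3.14, 0.001, -1.579]
contact_force: [-0.5, -0.1, -3.2]
grip_width: 31.8
finger_force: 30.0
```

```bash
python3 - <<'E'
from h import *
np.set_printoptions(precision=2,suppress=True)
o=get_obs();print(o["tool_pos"],o["tcp_rot"],o["grip_width"],o["joint_positions"],o["finger_force"])
E
```

```text
[415.22  -3.33 275.83] [ 3.14  0.   -1.58] 31.816916277561628 [-0.19  0.11  1.73  0.    1.3   2.96] 29.952067136764526
```

Emit:
play_rows --rows '[[[0.1,-0.4,0],[0,0,1]],[[0.1,-0.4,0],[0,0,1]],[[0.1,-0.4,0],[0.96,0.276,0]],[[0,0,0],[0.96,0.276,0]],[[0,0,0],[0.96,0.276,0]],[[0,0,0],[0.96,0.276,0]],[[0,0,0],[0.96,0.276,0]],[[0,0,0],[0.96,0.276,0]],[[0,0,0],[0.48,0.138,0]],[[0,0,0],[0,0,0]]]'

```text
time: 10.55
tool_pos: [424.8, -40.5, 275.2]
tcp_rot: [3.128, 0.907, -1.308]
contact_force: [-0.1, -0.0, -3.9]
grip_width: 31.6
finger_force: 30.0
```

```bash
python3 - <<'E'
from h import *
np.set_printoptions(precision=2,suppress=True)
o=get_obs();print(o["tool_pos"],o["tcp_rot"],o["grip_width"],o["joint_positions"],o["finger_force"])
print(R.from_euler("xyz",o["tcp_rot"]).as_matrix())
a=cam("side");b=cam("scene");save("s3",np.hstack([a["im"][60:340,140:540],b["im"][60:340,140:540]]))
E
```

```text
[424.83 -40.45 275.24] [ 3.13  0.91 -1.31] 31.60736140849961 [-0.64  0.48  1.54  0.52  1.87  2.19] 29.96748983860016
[[ 0.16 -0.96 -0.22]
 [-0.59 -0.27  0.76]
 [-0.79  0.01 -0.62]]
```

View pics/s3.png

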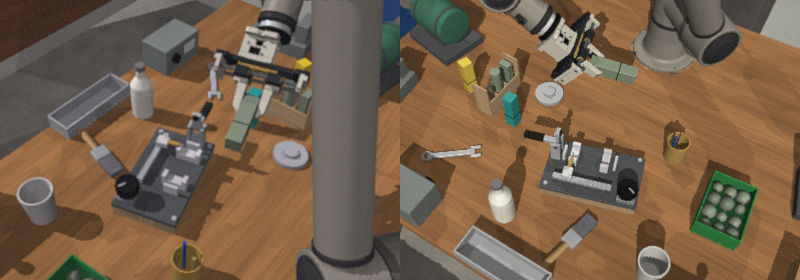

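The bar is held nearly level, pointing along +y, with the line toward the foot end. I'm lowering it onto free bench in front of the jig.

Emit:
play_rows --rows '[[[0,0,-0.98],[0,0,0]],[[0,0,-0.98],[0,0,0]],[[0,0,-0.98],[0,0,0]],[[0,0,-0.98],[0,0,0]],[[0,0,-0.98],[0,0,0]],[[0,0,-0.98],[0,0,0]],[[0,0,-0.98],[0,0,0]],[[0,0,-0.8],[0,0,0]],[[0,0,-0.2],[0,0,0]],[[0,0,-0.2],[0,0,0]],[[0,0,0],[0,0,0]]]'

```text
time: 12.02
tool_pos: [425.0, -39.7, 35.4]
tcp_rot: [3.129, 0.905, -1.307]
contact_force: [-0.7, 0.1, -2.7]
grip_width: 32.1
finger_force: 30.0
```

Emit:
play_rows --rows '[[[0,0,-0.1],[0,0,0]],[[0,0,-0.1],[0,0,0]],[[0,0,-0.1],[0,0,0]],[[0,0,0],[0,0,0]]]'

```text
time: 12.52
tool_pos: [424.6, -39.5, 25.8]
tcp_rot: [3.127, 0.907, -1.309]
contact_force: [-0.9, 0.5, -4.0]
grip_width: 32.1
finger_force: 30.0
```

Emit:
play_rows --rows '[[[0,0,-0.08],[0,0,0]],[[0,0,-0.08],[0,0,0]],[[0,0,0],[0,0,0]]]'

```text
time: 12.9
tool_pos: [424.8, -39.5, 23.1]
tcp_rot: [3.131, 0.909, -1.305]
contact_force: [-2.2, -2.4, 13.1]
grip_width: 31.9
finger_force: 30.0
```

Emit:
play_rows --rows '[[[0,0,0],[0,0,0]],[[0,0,0],[0,0,0]],[[0,0,0],[0,0,0]],[[0,0,0],[0,0,0]],[[0.22,-0.76,0.62],[0,0,0]],[[0.22,-0.76,0.62],[0,0,0]],[[0.22,-0.76,0.62],[0,0,0]],[[0.22,-0.76,0.62],[0,0,0]],[[0,0,1],[0,0,0]],[[0,0,1],[0,0,0]],[[0,0,1],[0,0,0]],[[0,0,1],[0,0,0]]]' --hand 0.4

```text
time: 14.4
tool_pos: [450.7, -130.5, 216.8]
tcp_rot: [3.127, 0.908, -1.308]
contact_force: [-0.4, -0.6, -0.8]
grip_width: 64.4
finger_force: 0.0
```

Emit:
play_rows --rows '[[[0.2,0,0.9],[-0.96,-0.276,0]],[[0.2,0.5,0.9],[-0.96,-0.276,0]],[[0.2,0.9,0.9],[-0.96,-0.276,0]],[[0.2,0.98,0.9],[-0.96,-0.276,0]],[[0.2,0.98,0.2],[-0.96,-0.276,0]],[[0.2,0.98,0],[-0.96,-0.276,0]],[[0.2,0.98,0],[-0.48,-0.138,0]],[[0.2,0.98,0],[0,0,0]],[[0,0.98,0],[0,0,0]],[[0,0.98,0],[0,0,0]],[[0,0,0],[0,0,0]]]'

```text
time: 15.78
tool_pos: [498.3, 118.6, 329.4]
tcp_rot: [3.14, 0.001, -1.299]
contact_force: [-0.0, -0.4, -0.3]
grip_width: 64.3
finger_force: 0.0
```

```bash
python3 - <<'E'
from h import *
import pickle
np.set_printoptions(precision=2,suppress=True)
o=get_obs();print(o["tool_pos"],o["tcp_rot"],o["grip_width"],o["joint_positions"])
c=cam("wrist");save("w4",c["im"]);pickle.dump(c,open("w4.pkl","wb"))
Z=dict(cradle_centre=60,pointer_tip=76,knob_grip=82,clamp_hinge=102,clamp_grip=110,line=16,bar_centre=16)
for q,z in Z.items():
    print(q,[(np.round(x["at"],1),round(x["p"],2),atz(c,x["at"],z)) for x in pinpoint(q,"wrist")[:3]])
E
```

```text
[498.26 118.58 329.41] [ 3.14  0.   -1.3 ] 64.34262137383818 [0.08 0.26 1.39 0.   1.49 2.95]
cradle_centre [(array([ 72.1, 299.7]), 0.84, array([546.69,  19.5 ,  60.  ]))]
pointer_tip [(array([ 22.3, 275.2]), 0.96, array([583.06, -20.09,  76.  ]))]
knob_grip [(array([177.6, 232.4]), 0.88, array([591.5 , 154.89,  82.  ]))]
clamp_hinge []
clamp_grip []
line [(array([ 96.4, 405.7]), 0.68, array([410.81,   8.01,  16.  ]))]
bar_centre [(array([ 82. , 409.8]), 0.77, array([411.69,  -9.94,  16.  ]))]
```

View pics/w4.png

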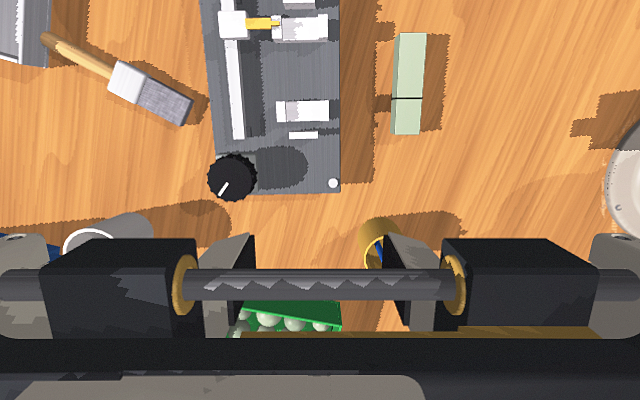

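The bar lies on the bench at rows 33–134, cols 392–425, with its line at row 99. The knob is at (178, 232), the pointer tip at (22, 280) and the saddles at about (20, 300) and (110, 302). I'll take a second view for heights.

Emit:
play_rows --rows '[[[0.2,-0.8,0],[0,0,0]],[[0.2,-0.8,0],[0,0,0]],[[0.2,-0.8,0],[0,0,0]],[[0,0,0],[0,0,0]],[[0,0,0],[0,0,0]]]'

```text
time: 16.8
tool_pos: [516.9, 45.3, 329.5]
tcp_rot: [3.141, 0.001, -1.302]
contact_force: [-0.4, 0.5, 0.0]
grip_width: 64.2
finger_force: 0.0
```

```bash
python3 - <<'E'
from h import *
import pickle
np.set_printoptions(precision=2,suppress=True)
c=cam("wrist");save("w5",c["im"]);pickle.dump(c,open("w5.pkl","wb"));a=pickle.load(open("w4.pkl","rb"))
pre=dict(cradle_centre=(72.1,299.7),pointer_tip=(22.3,275.2),knob_grip=(177.6,232.4),line=(96.4,405.7),bar_centre=(82,409.8))
Z=dict(cradle_centre=60,pointer_tip=76,knob_grip=82,clamp_hinge=102,clamp_grip=110,line=16,bar_centre=16)
for q,z in Z.items():
    r=pinpoint(q,"wrist")
    print(q,[(np.round(x["at"],1),round(x["p"],2),atz(c,x["at"],z)) for x in r[:2]], tri([(a,pre[q]),(c,r[0]["at"])]) if r and q in pre else "")
# bar box, both views
for v,k in((a,(80,408)),(c,None)):
    if k is None: k=tuple(int(x) for x in np.round(proj(v,[413,0,32])[0]))
    p=v["im"][k].astype(int)
    m=(np.abs(v["im"].astype(int)-p).max(2)<30).astype(np.uint8)
    m=cv2.morphologyEx(m,cv2.MORPH_CLOSE,np.ones((7,7)))
    l=cv2.connectedComponents(m)[1]
    cn=cv2.findContours((l==l[k]).astype(np.uint8),0,2)[0][0]
    b=cv2.boxPoints(cv2.minAreaRect(cn)); W=np.array([atz(v,q[::-1],32) for q in b])
    e=[W[i]-W[i-1] for i in range(4)]; L=[np.linalg.norm(x) for x in e]; x=e[int(np.argmax(L))]
    print("bar",b.round(0).tolist(),W.mean(0),np.round(L,1),"ang",np.degrees(np.arctan2(x[1],x[0])))
E
```

```text
cradle_centre [(array([137.9, 298.4]), 0.97, array([548.2 ,  18.29,  60.  ]))] (array([547.88,  19.02,  51.52]), np.float64(0.597248304297411))
pointer_tip [(array([ 95.4, 276.2]), 0.75, array([583.39, -22.18,  76.  ]))] (array([584.87, -22.11,  64.58]), np.float64(0.0924518134245644))
knob_grip [(array([238.3, 236.7]), 0.79, array([590.15, 154.89,  82.  ]))] (array([590.44, 154.07,  84.28]), np.float64(0.6288125342918117))
clamp_hinge [(array([ 49.9, 296.3]), 0.82, array([570.9 , -70.41, 102.  ])), (array([238.2, 235.8]), 0.35, array([588.38, 145.88, 102.  ]))] 
clamp_grip [] 
line [(array([157.5, 398.8]), 0.63, array([412.17,  12.07,  16.  ])), (array([ 97. , 279.6]), 0.43, array([586.01, -21.15,  16.  ]))] (array([416.83,  10.18,  37.31]), np.float64(1.0658560190612258))
bar_centre [(array([141.1, 406.1]), 0.57, array([409.98, -11.3 ,  16.  ]))] (array([409.51, -10.91,  10.72]), np.float64(0.9718485689516472))
bar [[392.0, 134.0], [400.0, 31.0], [426.0, 33.0], [419.0, 136.0]] [414.88  -3.83  32.  ] [ 33.6 119.6  31.1 119.9] ang 106.01396987594012
bar [[390.0, 191.0], [394.0, 98.0], [419.0, 99.0], [415.0, 192.0]] [413.96  -4.42  32.  ] [ 33.5 119.5  31.1 119.8] ang 107.08337527500213
```

View pics/w5.png

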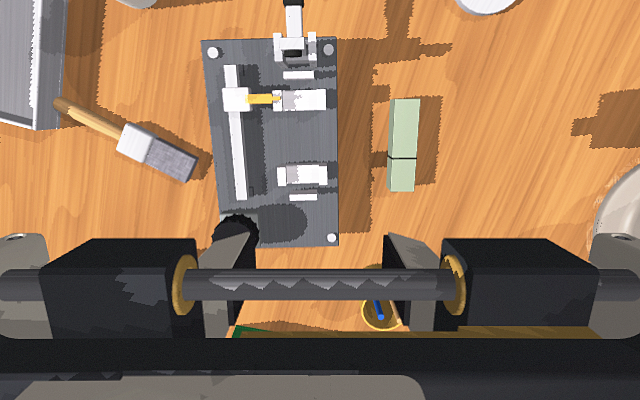

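```bash
cat > fit.py <<'E'
from h import *
import pickle
from scipy.optimize import least_squares
np.set_printoptions(precision=2,suppress=True)
V={n:pickle.load(open(n+".pkl","rb")) for n in("w4","w5")}
def cross(s,i0,i1,step):   # first index where saturation rises above 70 going from plate outwards
    for i in range(i0,i1,step):
        if s[i]>70: return i-step*(s[i]-70)/max(float(s[i])-float(s[i-step]),1)
    return None
obs=[]
for n,rr,colb,cc in(("w4",range(60,170,4),None,range(270,325,4)),("w5",range(100,235,4),None,range(270,325,4))):
    S=cv2.GaussianBlur(cv2.cvtColor(V[n]["im"],cv2.COLOR_RGB2HSV)[...,1],(3,3),0)
    for r in rr:
        x=cross(S[r],331,365,1)
        if x: obs.append((n,(r,x),0,-45))
    for k in cc:
        x=cross(S[:,k],188 if n=="w4" else 232,262,1)
        if x: obs.append((n,(x,k),1,150))
    if n=="w5":
        for k in list(range(214,265,4))+list(range(318,334,3)):
            x=cross(S[:,k],48,25,-1)
            if x: obs.append((n,(x,k),1,-115))
P=np.array([atz(V[n],at,42)[:2] for n,at,_,_ in obs]); ax=np.array([o[2] for o in obs]); tv=np.array([o[3] for o in obs])
def f(q):
    d=P-q[:2];c,s=np.cos(q[2]),np.sin(q[2])
    loc=np.c_[d[:,0]*c+d[:,1]*s,-d[:,0]*s+d[:,1]*c]
    return loc[np.arange(len(P)),ax]-tv
r=least_squares(f,[545,18,.296],loss="soft_l1")
res=f(r.x);print(r.x[:2],np.degrees(r.x[2]))
for n in V:
    for a,t in((0,-45),(1,150),(1,-115)):
        k=[i for i,o in enumerate(obs) if o[0]==n and o[2]==a and o[3]==t]
        if k: print(n,a,t,len(k),"median res",np.median(res[k]),"std",np.std(res[k]))
E
python3 fit.py
```

```text
Traceback (most recent call last):
  File "fit.py", line 21, in <module>
    x=cross(S[:,k],48,25,-1)
  File "fit.py", line 8, in cross
    if s[i]>70: return i-step*(s[i]-70)/max(float(s[i])-float(s[i-step]),1)
                         ~~~~^^~~~~~~~~
OverflowError: Python integer -1 out of bounds for uint8
```

```bash
sed -i 's/\[...,1\],(3,3),0)/[...,1].astype(float),(3,3),0)/' fit.py; python3 fit.py
```

```text
[546.51  17.16] 17.056682361761403
w4 0 -45 28 median res 0.16018204638925937 std 0.14873794736010537
w4 1 150 14 median res -0.6234790509136019 std 0.2514602742460382
w5 0 -45 34 median res -0.12265986183190591 std 0.3055620953663834
w5 1 150 14 median res -1.0808780961071847 std 0.22883105645594398
w5 1 -115 19 median res 2.043760479065611 std 0.21499133534874357
```

Emit:
play_rows --rows '[[[-0.57,-0.27,-0.9],[0,0,0.2]],[[-0.57,-0.27,-0.9],[0,0,0]],[[-0.57,-0.27,-0.9],[0,0,0]],[[-0.57,-0.28,-0.9],[0,0,0]],[[-0.57,-0.28,-0.9],[0,0,0]],[[-0.56,-0.27,-0.9],[0,0,0]],[[0,0,-0.98],[0,0,0]],[[0,0,-0.98],[0,0,0]],[[0,0,-0.98],[0,0,0]],[[0,0,-0.98],[0,0,0]],[[0,0,-0.5],[0,0,0]],[[0,0,-0.3],[0,0,0]]]'

```text
time: 18.7
tool_pos: [414.7, -4.1, 25.3]
tcp_rot: [3.141, 0.0, -1.274]
contact_force: [-0.2, 0.2, 0.4]
grip_width: 64.2
finger_force: 0.0
```

Emit:
play_rows --rows '[[[0,0,-0.1],[0,0,0]],[[0,0,0],[0,0,0]]]'

```text
time: 18.95
tool_pos: [415.1, -4.2, 23.2]
tcp_rot: [-3.141, -0.0, -1.274]
contact_force: [0.8, -0.5, -0.3]
grip_width: 64.3
finger_force: 0.0
```

Emit:
play_rows --rows '[[[0,0,0],[0,0,0]],[[0,0,0],[0,0,0]],[[0,0,0],[0,0,0]],[[0,0,0],[0,0,0]],[[0,0,0],[0,0,0]]]' --hand -0.6

```text
time: 19.58
tool_pos: [414.9, -4.2, 23.1]
tcp_rot: [-3.141, -0.0, -1.274]
contact_force: [-0.6, 0.7, 3.8]
grip_width: 31.6
finger_force: 29.9
```

Emit:
play_rows --rows '[[[0,0,0.6],[0,0,0]],[[0,0,0.9],[0,0,0]],[[0,0,0.9],[0,0,0]],[[0,0,0.9],[0,0,0]],[[0,0,0.9],[0,0,0]],[[0.88,0.14,0],[0,0,0]],[[0.88,0.14,0],[0,0,0]],[[0.88,0.14,0],[0,0,0]],[[0.87,0.15,0],[0,0,0]],[[0.87,0.15,0],[0,0,0]],[[0,0,0],[0,0,0]],[[0,0,0],[0,0,0]]]'

```text
time: 21.08
tool_pos: [545.1, 17.5, 148.1]
tcp_rot: [3.139, 0.001, -1.274]
contact_force: [0.8, 0.5, -2.8]
grip_width: 31.7
finger_force: 29.9
```

```bash
python3 - <<'E'
from h import *
np.set_printoptions(precision=2,suppress=True)
o=get_obs();print(o["tool_pos"],o["tcp_rot"],o["grip_width"],o["finger_force"])
c=cam("wrist");im=c["im"];s=cam("scene")["im"];d=cam("side")["im"]
A=cv2.resize(im[0:260,180:440],(400,400));B=cv2.resize(s[150:270,270:390],(400,400),interpolation=2)
save("c6",np.hstack([A,B]))
E
```

```text
[545.06  17.46 148.1 ] [ 3.14  0.   -1.27] 31.743075796615575 29.868765771389008
```

View pics/c6.png

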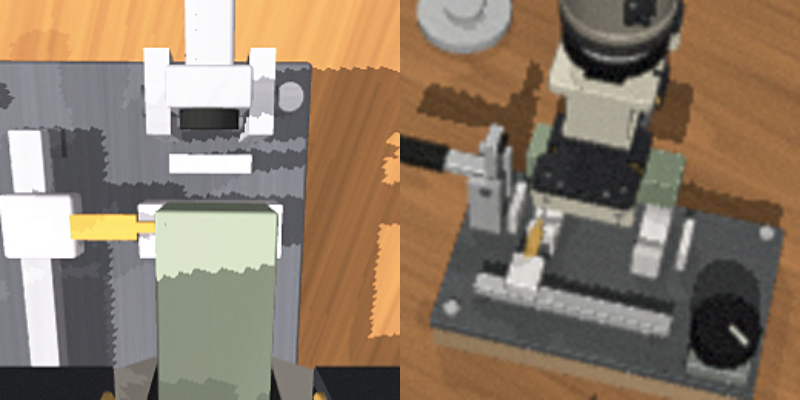

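The bar is parallel to the cradle and about 1.8 mm too far to the front (bar centre at crop col 217, saddle and lip at about 210). I'll correct that while lowering.

Emit:
play_rows --rows '[[[0.06,0.02,-0.3],[0,0,0]],[[0,0,-0.6],[0,0,0]],[[0,0,-0.6],[0,0,0]],[[0,0,-0.3],[0,0,0]],[[0,0,-0.15],[0,0,0]],[[0,0,0],[0,0,0]]]'

```text
time: 21.98
tool_pos: [548.1, 18.0, 90.5]
tcp_rot: [3.142, 0.0, -1.274]
contact_force: [-0.6, -0.4, -3.5]
grip_width: 31.9
finger_force: 29.9
```

Emit:
play_rows --rows '[[[0,0,-0.07],[0,0,0]],[[0,0,-0.07],[0,0,0]],[[0,0,-0.07],[0,0,0]],[[0,0,0],[0,0,0]]]'

```text
time: 22.48
tool_pos: [547.9, 18.0, 84.0]
tcp_rot: [3.141, 0.0, -1.274]
contact_force: [-0.2, -0.1, -3.7]
grip_width: 32.3
finger_force: 29.9
```

Emit:
play_rows --rows '[[[0,0,-0.06],[0,0,0]],[[0,0,0],[0,0,0]]]'

```text
time: 22.72
tool_pos: [548.2, 18.0, 83.1]
tcp_rot: [-3.141, -0.0, -1.274]
contact_force: [-2.3, 0.2, 4.4]
grip_width: 32.0
finger_force: 29.9
```

Emit:
play_rows --rows '[[[0,0,0],[0,0,0]],[[0,0,0],[0,0,0]],[[0,0,0],[0,0,0]],[[0,0,0],[0,0,0]],[[0,0,0.5],[0,0,0]],[[0,0,0.9],[0,0,0]],[[0,0,0.9],[0,0,0]],[[0,0,0.9],[0,0,0]],[[0,0,0.9],[0,0,0]],[[0.2,-0.6,0.9],[0,0,0]],[[0,0,0.4],[0,0,0]],[[0,0,0],[0,0,0]]]' --hand 0.1

```text
time: 24.22
tool_pos: [554.0, 0.3, 245.2]
tcp_rot: [-3.14, -0.0, -1.274]
contact_force: [0.5, 0.6, -0.0]
grip_width: 50.4
finger_force: 0.0
```

```bash
cat > look.py <<'E'
from h import *
import pickle,sys
np.set_printoptions(precision=1,suppress=True)
J=np.array([546.5,17.2]);y=np.radians(17.06);A=np.array([[np.cos(y),np.sin(y)],[-np.sin(y),np.cos(y)]])
loc=lambda p:np.r_[A@(p[:2]-J),p[2]]
c=cam("wrist");pickle.dump(c,open(sys.argv[1]+".pkl","wb"));save(sys.argv[1],c["im"])
o=get_obs();print(o["tool_pos"],"tcp local",loc(np.array(o["tool_pos"])))
Z=dict(cradle_centre=60,pointer_tip=76,clamp_hinge=102,clamp_grip=111,line=76,bar_centre=76,knob_grip=82)
for q,z in Z.items():
    print(q,[(np.round(x["at"],1),round(x["p"],2),loc(atz(c,x["at"],z))) for x in pinpoint(q,"wrist")[:2]])
r=trace("bar","wrist")
for t in r[:2]:
    b=cv2.boxPoints(cv2.minAreaRect(np.argwhere(t["mask"])[:,::-1].astype(np.float32)))
    print("bar",round(t["p"],2),[loc(atz(c,q[::-1],92)) for q in b])
E
python3 look.py w7
```

```text
[553.6   0.5 244.1] tcp local [  1.8 -18.1 244.1]
cradle_centre []
pointer_tip [(array([152.6, 298.8]), 0.79, array([ 19.5, -48.5,  76. ]))]
clamp_hinge [(array([104.3, 323. ]), 0.67, array([ -2.4, -91.2, 102. ]))]
clamp_grip [(array([ 12.4, 323.4]), 0.62, array([  -2.3, -156.1,  111. ])), (array([258. , 316.4]), 0.45, array([  3.2,  40.7, 111. ]))]
line [(array([216.6, 320.2]), 0.82, array([-0.3, 13.5, 76. ]))]
bar_centre [(array([201.9, 319.4]), 0.63, array([ 0.5, -1.3, 76. ]))]
knob_grip [(array([317.1, 237.8]), 0.57, array([ 84.9, 120.9,  82. ])), (array([106.2, 322.2]), 0.51, array([ -1.9, -89.7,  82. ]))]
bar 0.7 [array([18.5, 59.1, 92. ]), array([ 15.6, -62.7,  92. ]), array([-16. , -62.3,  92. ]), array([-16.5,  59.5,  92. ])]
bar 0.62 [array([  95.2, -163.7,   92. ]), array([ -31.6, -171.8,   92. ]), array([-64.4, 119.7,  92. ]), array([ 99.8, 133.1,  92. ])]
```

Emit:
play_rows --rows '[[[0.25,-0.88,0],[0,0,0]],[[0.25,-0.88,0],[0,0,0]],[[0.25,-0.88,0],[0,0,0]],[[0.25,-0.88,0],[0,0,0]],[[0.25,-0.87,0],[0,0,0]],[[0,0,-0.9],[0,0,0]],[[0,0,-0.9],[0,0,0]],[[0,0,-0.9],[0,0,0]],[[0,0,-0.9],[0,0,0]],[[0,0,-0.6],[0,0,0]],[[0,0,-0.4],[0,0,0]],[[0,0,0],[0,0,0]]]'

```text
time: 26.18
tool_pos: [591.1, -131.6, 105.6]
tcp_rot: [3.14, 0.001, -1.274]
contact_force: [-0.2, 0.6, 0.2]
grip_width: 50.5
finger_force: 0.0
```

Emit:
play_rows --rows '[[[0,0,0],[0,0,0]],[[0,0,0],[0,0,0]],[[0,0,0],[0,0,0]],[[0,0,0],[0,0,0]]]' --hand -0.8

```text
time: 26.68
tool_pos: [591.8, -131.7, 106.8]
tcp_rot: [-3.141, -0.0, -1.274]
contact_force: [0.5, 0.9, 1.2]
grip_width: 19.9
finger_force: 30.0
```

```bash
python3 - <<'E'
import numpy as np
u=np.array([-.2934,.956])
def tcp(ph,b): return np.array([-92-63.6*np.sin(ph)+5*np.sin(b),102+63.6*np.cos(ph)-5*np.cos(b)])
n=11;ph=np.r_[np.linspace(1.43,.10,n),.05,0,-.03];b=np.r_[np.linspace(0,np.radians(48),n),[np.radians(48)]*3]
p=[tcp(*x) for x in zip(ph,b)]
for i in range(1,len(p)):
    d=p[i]-p[i-1]; print(round(ph[i],2),np.round(np.r_[u*d[0],d[1]]/30,2))
E
```

```text
1.3 [-0.02  0.07  0.28]
1.16 [-0.03  0.1   0.27]
1.03 [-0.04  0.14  0.25]
0.9 [-0.05  0.17  0.24]
0.76 [-0.06  0.19  0.21]
0.63 [-0.07  0.22  0.19]
0.5 [-0.07  0.24  0.16]
0.37 [-0.08  0.26  0.13]
0.23 [-0.08  0.27  0.09]
0.1 [-0.08  0.27  0.06]
0.05 [-0.03  0.1   0.01]
0.0 [-0.03  0.1   0.  ]
-0.03 [-0.02  0.06 -0.  ]
```

Emit:
play_rows --rows '[[[-0.02,0.07,0.28],[0.57,0.18,0]],[[-0.03,0.1,0.27],[0.57,0.18,0]],[[-0.04,0.14,0.25],[0.57,0.18,0]],[[-0.05,0.17,0.24],[0.57,0.18,0]],[[0,0,0],[0,0,0]]]'

```text
time: 27.3
tool_pos: [588.0, -119.3, 137.3]
tcp_rot: [3.139, 0.331, -1.276]
contact_force: [2.8, -6.5, 1.6]
grip_width: 19.9
finger_force: 30.0
```

Emit:
play_rows --rows '[[[-0.06,0.19,0.21],[0.57,0.18,0]],[[-0.07,0.22,0.19],[0.57,0.18,0]],[[-0.07,0.24,0.16],[0.57,0.18,0]],[[-0.08,0.26,0.13],[0.57,0.18,0]],[[-0.08,0.27,0.09],[0.57,0.18,0]],[[0,0,0],[0,0,0]]]'

```text
time: 28.05
tool_pos: [577.6, -84.6, 164.3]
tcp_rot: [3.139, 0.746, -1.275]
contact_force: [-0.1, -13.4, 19.6]
grip_width: 16.8
finger_force: 30.0
```

Emit:
play_rows --rows '[[[-0.08,0.27,0.06],[0.57,0.18,0]],[[0,0,0],[0,0,0]]]'

```text
time: 28.3
tool_pos: [574.9, -75.8, 168.1]
tcp_rot: [3.14, 0.831, -1.273]
contact_force: [-1.6, -13.3, 29.1]
grip_width: 16.3
finger_force: 30.0
```

```bash
python3 - <<'E'
from h import *
np.set_printoptions(precision=2,suppress=True)
o=get_obs();print(o["tool_pos"],o["contact_force"],o["moment"],o["joint_positions"])
d=cam("side")["im"];s=cam("scene")["im"]
save("c8",np.hstack([cv2.resize(d[130:250,260:380],(400,400),interpolation=2),cv2.resize(s[130:250,240:360],(400,400),interpolation=2)]))
E
```

```text
[574.92 -75.84 168.08] [ -1.57 -13.34  29.07] [0.86 0.79 0.51] [-0.53  0.82  1.16  0.54  1.8   2.26]
```

View pics/c8.png

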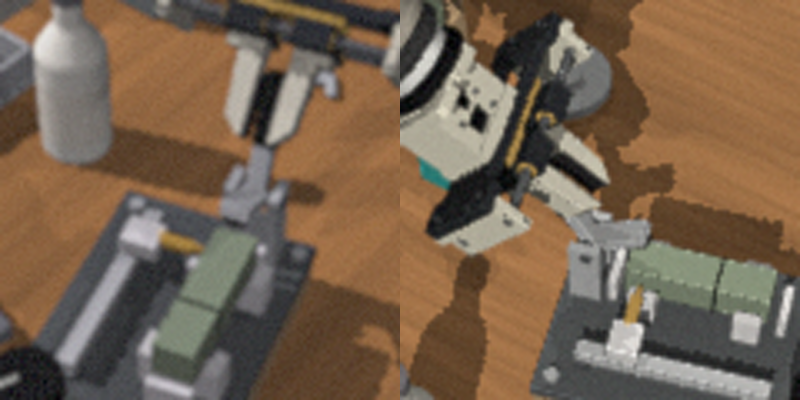

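The scene half shows the lever still leaning a little, with its short arm not yet level on the bar, and the pads slipping towards the grip's edge. I'll let go, back off, and push the handle upright with closed fingers.

Emit:
play_rows --rows '[[[0,0,0],[0,0,0]],[[0,0,0],[0,0,0]],[[0,0,0],[0,0,0]],[[0.19,-0.63,0.6],[0,0,0]],[[0.19,-0.63,0.6],[0,0,0]],[[0.19,-0.63,0.6],[0,0,0]],[[0,0,0],[0,0,0]]]' --hand 0.1

```text
time: 29.28
tool_pos: [591.7, -131.3, 216.9]
tcp_rot: [3.133, 0.833, -1.278]
contact_force: [0.3, -0.0, -0.6]
grip_width: 50.0
finger_force: 0.0
```

```bash
sed -i 's/^c=cam("wrist").*/for n in ("scene","side"):\n    pass/;' look.py; python3 - <<'E'
from h import *
np.set_printoptions(precision=1,suppress=True)
J=np.array([546.5,17.2]);y=np.radians(17.06);A=np.array([[np.cos(y),np.sin(y)],[-np.sin(y),np.cos(y)]])
loc=lambda p:np.r_[A@(p[:2]-J),p[2]]
C={n:cam(n) for n in("scene","side")}
for q in("clamp_grip","clamp_hinge"):
    L=[]
    for n in C:
        r=pinpoint(q,n);print(q,n,[(np.round(x["at"],1),round(x["p"],2)) for x in r[:2]])
        if r: L.append((C[n],r[0]["at"]))
    if len(L)==2: x,e=tri(L);print(loc(x),e)
o=get_obs();print(loc(np.array(o["tool_pos"])),o["contact_force"])
E
```

```text
clamp_grip scene [(array([184.8, 285.6]), 0.65)]
clamp_grip side [(array([161.4, 338.7]), 0.8)]
[   3.2 -116.2  167.8] 3.4670869101992574
clamp_hinge scene [(array([199. , 297.3]), 0.63), (array([216., 334.]), 0.48)]
clamp_hinge side [(array([188.6, 336.9]), 0.74), (array([242.1, 320.8]), 0.74)]
[ -4.4 -88.4 103.3] 2.59036627812176
[  -0.6 -153.3  216.1] [-0.  -0.3  1.1]
```

Emit:
play_rows --rows '[[[0.15,-0.5,0],[0,0,0]],[[0,0,0],[0,0,0]],[[0,0,-0.6],[0,0,0]],[[0,0,-0.6],[0,0,0]],[[0,0,-0.5],[0,0,0]],[[0,0,0],[0,0,0]],[[-0.15,0.48,0],[0,0,0]],[[-0.1,0.32,0],[0,0,0]],[[-0.1,0.32,0],[0,0,0]],[[0,0,0],[0,0,0]]]' --hand -1

```text
time: 30.82
tool_pos: [585.1, -111.3, 166.3]
tcp_rot: [3.132, 0.834, -1.277]
contact_force: [-0.3, -0.2, 1.0]
grip_width: 0.7
finger_force: 0.1
```

Emit:
play_rows --rows '[[[-0.05,0.16,0],[0,0,0]],[[-0.05,0.16,0],[0,0,0]],[[-0.05,0.16,0],[0,0,0]],[[0,0,0],[0,0,0]]]'

```text
time: 31.32
tool_pos: [580.5, -97.0, 165.9]
tcp_rot: [3.132, 0.835, -1.278]
contact_force: [-0.7, -1.0, 0.9]
grip_width: 0.7
finger_force: 0.4
```

Emit:
play_rows --rows '[[[-0.04,0.13,0],[0,0,0]],[[0,0,0],[0,0,0]]]'

```text
time: 31.58
tool_pos: [579.5, -93.7, 165.9]
tcp_rot: [3.132, 0.834, -1.278]
contact_force: [0.8, -2.6, 1.5]
grip_width: 0.0
finger_force: 1.5
```

Emit:
play_rows --rows '[[[-0.04,0.13,0],[0,0,0]],[[-0.04,0.13,0],[0,0,0]],[[0,0,0],[0,0,0]]]'

```text
time: 31.95
tool_pos: [579.0, -91.8, 166.4]
tcp_rot: [3.138, 0.822, -1.279]
contact_force: [6.5, -28.5, 8.0]
grip_width: 0.4
finger_force: 14.5
```

Emit:
play_rows --rows '[[[-0.04,0.13,0],[0,0,0]],[[0,0,0],[0,0,0]]]'

```text
time: 32.2
tool_pos: [578.8, -91.2, 166.6]
tcp_rot: [3.141, 0.815, -1.28]
contact_force: [9.0, -41.9, 10.7]
grip_width: 0.3
finger_force: 21.3
```

Emit:
play_rows --rows '[[[-0.04,0.13,0],[0,0,0]],[[0,0,0],[0,0,0]]]'

```text
time: 32.45
tool_pos: [578.6, -90.5, 166.8]
tcp_rot: [-3.14, 0.808, -1.281]
contact_force: [11.8, -55.6, 13.1]
grip_width: 0.4
finger_force: 28.2
```

The force rose against a hard stop, so the clamp is shut. I'm backing off and heading to the knob.

Emit:
play_rows --rows '[[[0.2,-0.64,0],[0,0,0]],[[0.2,-0.64,0],[0,0,0]],[[0,0,0.95],[0,0,0]],[[0,0,0.95],[0,0,0]],[[0,0,0.95],[0,0,0]],[[0,0,0.95],[0,0,0]],[[0,0,0],[-0.95,-0.3,0]],[[0,0,0],[-0.95,-0.3,0]],[[0,0,0],[-0.95,-0.3,0]],[[0,0,0],[-0.95,-0.3,0]],[[0,0,0],[-0.95,-0.3,0]],[[0,0,0],[-0.95,-0.3,0]]]' --hand 0.7

```text
time: 33.95
tool_pos: [586.4, -115.9, 279.8]
tcp_rot: [3.142, -0.004, -1.273]
contact_force: [-0.3, -0.3, -0.8]
grip_width: 78.1
finger_force: 0.0
```

Emit:
play_rows --rows '[[[0,0.95,0.2],[0,0,0]],[[0,0.95,0.2],[0,0,0]],[[0,0.95,0],[0,0,0]],[[0,0.95,0],[0,0,0]],[[0,0.95,0],[0,0,0]],[[0,0,0],[0,0,0]]]'

```text
time: 34.7
tool_pos: [586.1, 28.2, 291.3]
tcp_rot: [3.14, 0.001, -1.271]
contact_force: [-0.5, 0.0, -0.6]
grip_width: 78.1
finger_force: 0.0
```

```bash
cat > look.py <<'E'
from h import *
import pickle,sys
np.set_printoptions(precision=1,suppress=True)
J=np.array([546.5,17.2]);y=np.radians(17.06);A=np.array([[np.cos(y),np.sin(y)],[-np.sin(y),np.cos(y)]])
loc=lambda p:np.r_[A@(p[:2]-J),p[2]]
C={n:cam(n) for n in sys.argv[2:]}
for n in C: save(sys.argv[1]+n,C[n]["im"]);pickle.dump(C[n],open(sys.argv[1]+n+".pkl","wb"))
o=get_obs();print(np.array(o["tool_pos"]),np.array(o["tcp_rot"]),"tcp local",loc(np.array(o["tool_pos"])),np.array(o["joint_positions"]))
Z=dict(pointer_tip=76,clamp_hinge=102,clamp_grip=168,line=76,bar_centre=76,knob_grip=82)
for n in C:
  for q,z in Z.items():
    print(n,q,[(np.round(x["at"],1),round(x["p"],2),loc(atz(C[n],x["at"],z))) for x in pinpoint(q,n)[:2]])
E
python3 look.py a9 wrist scene side
```

```text
[586.5  25.6 291.4] [ 3.1  0.  -1.3] tcp local [ 40.7  -3.7 291.4] [-0.1  0.4  1.3 -0.   1.5  2.8]
wrist pointer_tip [(array([130.3, 336.9]), 0.77, array([ 20.7, -48. ,  76. ])), (array([  0. , 182.7]), 0.5, array([ 167.7, -167.5,   76. ]))]
wrist clamp_hinge [(array([ 86., 366.]), 0.82, array([ -4.2, -90.4, 102. ]))]
wrist clamp_grip [(array([ 81.6, 374.7]), 0.6, array([ -1.7, -90. , 168. ])), (array([276.9, 279.6]), 0.47, array([ 73.4,  71.1, 168. ]))]
wrist line [(array([188.5, 356.7]), 0.57, array([-2. , 14.1, 76. ]))]
wrist bar_centre [(array([174.1, 358.2]), 0.81, array([-3. , -1.8, 76. ]))]
wrist knob_grip [(array([276.2, 280.1]), 0.83, array([ 83.5, 116.7,  82. ]))]
scene pointer_tip [(array([305.8, 309.5]), 0.41, array([267.8,  13.4,  76. ])), (array([251.7, 369.7]), 0.4, array([ 87.9, 128.6,  76. ]))]
scene clamp_hinge [(array([201. , 296.3]), 0.82, array([ -0.5, -91.6, 102. ]))]
scene clamp_grip []
scene line [(array([141.2, 209.2]), 0.95, array([-161.8, -408.6,   76. ])), (array([215.9, 332.5]), 0.9, array([ 5.3, 11.4, 76. ]))]
scene bar_centre [(array([136.5, 210.8]), 0.
[... 179 characters left out ...]
y([213.7, 332.9]), 0.31, array([ 1.9, 11.4, 82. ]))]
side pointer_tip [(array([208.7, 322.1]), 0.55, array([ 14.3, -33.2,  76. ]))]
side clamp_hinge [(array([172.7, 426.3]), 0.64, array([-193.2, -226.6,  102. ])), (array([188.2, 335.7]), 0.63, array([  0.2, -86.9, 102. ]))]
side clamp_grip [(array([168.3, 334.9]), 0.71, array([  4.1, -85.9, 168. ]))]
side line [(array([225.6, 323.8]), 0.9, array([-9.2, 14.7, 76. ])), (array([141.1, 439.5]), 0.78, array([-196. , -396.9,   76. ]))]
side bar_centre [(array([140.4, 441.5]), 0.93, array([-200.6, -402.1,   76. ])), (array([220.9, 318.8]), 0.89, array([ 7.1,  5.7, 76. ]))]
side knob_grip [(array([244.3, 267.9]), 0.89, array([ 84.7, 117.4,  82. ]))]
```

Emit:
play_rows --rows '[[[0.04,0.86,0],[0,0,0]],[[0.04,0.86,0],[0,0,0]],[[0.04,0.86,0],[0,0,0]],[[0.04,0.86,0],[0,0,0]],[[0.04,0.86,0],[0,0,0]],[[0,0,-0.95],[0,0,0]],[[0,0,-0.95],[0,0,0]],[[0,0,-0.95],[0,0,0]],[[0,0,-0.95],[0,0,0]],[[0,0,-0.95],[0,0,0]],[[0,0,0],[0,0,0]]]'

```text
time: 37.12
tool_pos: [591.3, 154.9, 147.1]
tcp_rot: [3.137, 0.001, -1.274]
contact_force: [0.7, 0.9, 1.2]
grip_width: 78.4
finger_force: 0.0
```

Emit:
play_rows --rows '[[[0,0,-0.95],[0,0,0]],[[0,0,-0.9],[0,0,0]],[[0,0,-0.3],[0,0,0]],[[0,0,0],[0,0,0]]]'

```text
time: 37.62
tool_pos: [593.1, 155.2, 85.5]
tcp_rot: [-3.141, -0.0, -1.274]
contact_force: [0.2, 0.9, 0.8]
grip_width: 78.2
finger_force: 0.0
```

Emit:
play_rows --rows '[[[0,0,0],[0,0,0]],[[0,0,0],[0,0,0]],[[0,0,0],[0,0,0]],[[0,0,0],[0,0,0]]]' --hand -0.3

```text
time: 38.12
tool_pos: [593.5, 155.3, 85.4]
tcp_rot: [-3.139, -0.0, -1.274]
contact_force: [1.8, 1.4, 1.8]
grip_width: 51.5
finger_force: 30.0
```

Emit:
play_rows --rows '[[[0,0,0],[0,0,0.5]],[[0,0,0],[0,0,0.8]],[[0,0,0],[0,0,0.8]],[[0,0,0],[0,0,0.8]],[[0,0,0],[0,0,0.8]],[[0,0,0],[0,0,0.8]],[[0,0,0],[0,0,0.8]],[[0,0,0],[0,0,0.8]],[[0,0,0],[0,0,0.8]],[[0,0,0],[0,0,0.8]],[[0,0,0],[0,0,0.8]],[[0,0,0],[0,0,0.5]]]'

```text
time: 39.62
tool_pos: [594.0, 155.9, 85.4]
tcp_rot: [-3.14, -0.003, -0.014]
contact_force: [3.4, 2.9, 0.4]
grip_width: 51.1
finger_force: 30.0
```

Emit:
play_rows --rows '[[[0,0,0],[0,0,0.5]],[[0,0,0],[0,0,0.8]],[[0,0,0],[0,0,0.8]],[[0,0,0],[0,0,0.8]],[[0,0,0],[0,0,0.8]],[[0,0,0],[0,0,0.8]],[[0,0,0],[0,0,0.8]],[[0,0,0],[0,0,0.8]],[[0,0,0],[0,0,0.8]],[[0,0,0],[0,0,0.8]],[[0,0,0],[0,0,0.8]],[[0,0,0],[0,0,0.5]]]'

```text
time: 41.12
tool_pos: [593.5, 156.4, 85.4]
tcp_rot: [3.14, -0.003, 1.242]
contact_force: [3.2, 5.5, 1.5]
grip_width: 51.3
finger_force: 30.0
```

Emit:
play_rows --rows '[[[0,0,0],[0,0,0.8]],[[0,0,0],[0,0,0.8]],[[0,0,0],[0,0,0.8]],[[0,0,0],[0,0,0.8]],[[0,0,0],[0,0,0.8]],[[0,0,0],[0,0,0.8]],[[0,0,0],[0,0,0.8]],[[0,0,0],[0,0,0.8]],[[0,0,0],[0,0,0.8]],[[0,0,0],[0,0,0.4]],[[0,0,0],[0,0,0]]]'

```text
time: 42.5
tool_pos: [593.0, 156.3, 85.4]
tcp_rot: [3.139, -0.001, 2.301]
contact_force: [1.6, 6.3, 3.4]
grip_width: 51.5
finger_force: 30.0
```

```bash
python3 look.py b1 scene side wrist| grep -v "clamp\|bar_c"
```

```text
[592.9 156.4  85.4] [ 3.1 -0.   2.3] tcp local [ 85.2 119.4  85.4] [ 0.1  0.7  1.5  0.   1.  -0.6]
scene pointer_tip [(array([302.6, 308.6]), 0.27, array([260.5,   9.3,  76. ]))]
scene line [(array([172.9, 250.2]), 0.96, array([ -78.3, -251.1,   76. ])), (array([139.7, 210.7]), 0.91, array([-168.6, -406.4,   76. ]))]
scene knob_grip [(array([249.8, 367.8]), 0.41, array([ 87. , 122.7,  82. ])), (array([198.2, 294.8]), 0.25, array([ -21.3, -102. ,   82. ]))]
side pointer_tip []
side line [(array([227. , 319.7]), 0.87, array([-1.9, 22.3, 76. ])), (array([371.7, 227.4]), 0.61, array([ 25. , 400.2,  76. ]))]
side knob_grip [(array([244.6, 269.5]), 0.57, array([ 81. , 116.8,  82. ]))]
wrist pointer_tip []
wrist line []
wrist knob_grip [(array([260.5, 320.6]), 0.56, array([ 84.9, 120.3,  82. ]))]
```

Emit:
play_rows --rows '[[[0,0,0],[0,0,0.8]],[[0,0,0],[0,0,0.8]],[[0,0,0],[0,0,0.8]],[[0,0,0],[0,0,0.8]],[[0,0,0],[0,0,0]],[[0,0,0],[0,0,0]]]'

```text
time: 44.3
tool_pos: [592.8, 156.1, 85.4]
tcp_rot: [3.14, 0.0, 2.745]
contact_force: [-1.2, 5.9, 4.2]
grip_width: 51.5
finger_force: 30.0
```

Emit:
play_rows --rows '[[[0,0,0],[0,0,0]],[[0,0,0],[0,0,0]],[[0,0,0],[0,0,0]],[[0,0,0.8],[0,0,0]],[[0,0,0.98],[0,0,0]],[[0,0,0.98],[0,0,0]],[[0,-0.98,0.98],[0,0,0]],[[0.3,-0.98,0.2],[0,0,0]],[[0.3,-0.98,0],[0,0,0]],[[0.3,-0.98,0],[0,0,0]],[[0,-0.9,0],[0,0,0]],[[0,0,0],[0,0,0]]]' --hand 0.5

```text
time: 45.8
tool_pos: [619.6, 8.5, 202.6]
tcp_rot: [-3.141, -0.001, 2.744]
contact_force: [0.5, -0.7, 0.2]
grip_width: 68.6
finger_force: 0.0
```

Emit:
play_rows --rows '[[[0,0,0],[0,0,0]]]'

```text
time: 45.92
tool_pos: [619.5, 10.9, 202.8]
tcp_rot: [3.141, -0.001, 2.747]
contact_force: [-0.1, 0.6, -0.5]
grip_width: 68.8
finger_force: 0.0
```

```bash
python3 look.py b2 wrist; python3 - <<'E'
from h import *
import pickle
np.set_printoptions(precision=2,suppress=True)
J=np.array([546.5,17.2]);y=np.radians(17.06);A=np.array([[np.cos(y),np.sin(y)],[-np.sin(y),np.cos(y)]])
loc=lambda p:np.r_[A@(p[:2]-J),p[2]]
w=lambda l:np.r_[A.T@np.array(l[:2],float)+J,l[2]]
c=pickle.load(open("b2wrist.pkl","rb"));g=cv2.cvtColor(c["im"],cv2.COLOR_RGB2GRAY).astype(float);h=cv2.cvtColor(c["im"],cv2.COLOR_RGB2HSV)
# line: sample gray along local y on the bar's top at several x
ys=np.arange(-20,40,.25)
for x in(-8,-4,0,4,8,12,14):
    px=proj(c,[w((x,yy,92)) for yy in ys]);v=np.array([cv2.getRectSubPix(g.astype(np.float32),(1,1),(float(p[1]),float(p[0])))[0,0] for p in px])
    i=v.argmin();s=slice(max(i-10,0),i+11);wt=np.clip(np.median(v)-20-v[s],0,None);print("line x",x,"y",(ys[s]*wt).sum()/max(wt.sum(),1e-6),v[i],np.median(v),px[i])
m=((h[...,0]>18)&(h[...,0]<32)&(h[...,1]>150)&(h[...,2]>120))
P=[(r,k) for r,k in np.argwhere(m)]
L=np.array([loc(atz(c,p,76)) for p in P]);k=(L[:,0]>12)&(L[:,0]<60)&(abs(L[:,1])<60)
L=L[k];print(len(L))
for a in range(14,56,4):
    q=L[(L[:,0]>=a)&(L[:,0]<a+4)]
    if len(q):print(a,q[:,1].mean(),q[:,1].min(),q[:,1].max())
E
```

```text
[619.5  11.3 202.9] [ 3.1 -0.   2.7] tcp local [ 68.1 -27.1 202.9] [-0.1  0.5  1.3  0.   1.3 -1.3]
wrist pointer_tip [(array([116.2, 318.8]), 0.57, array([18.2, 13. , 76. ]))]
wrist clamp_hinge [(array([190.6, 197.1]), 0.88, array([  1.4, -90.2, 102. ]))]
wrist clamp_grip [(array([218.4, 150.3]), 0.59, array([ -0.8, -92.1, 168. ]))]
wrist line [(array([205.1,  11.4]), 0.79, array([ -88. , -227.6,   76. ])), (array([ 94.4, 307.7]), 0.73, array([ 0.4, 16.7, 76. ]))]
wrist bar_centre []
wrist knob_grip [(array([ 94.6, 486. ]), 0.83, array([ 85.4, 118.5,  82. ]))]
line x -8 y 15.411769954640281 23.210155 223.03725 [ 85.28 298.06]
line x -4 y 15.400445328030232 20.084377 222.0767 [ 90.08 301.44]
line x 0 y 15.388027972208807 16.613981 221.75012 [ 94.6  305.06]
line x 4 y 15.273890769297399 16.620813 222.0523 [ 99.1  308.65]
line x 8 y 15.270997298941426 16.163465 222.19312 [103.79 311.96]
line x 12 y 15.1493306871822 17.226376 221.98264 [107.99 315.77]
line x 14 y 15.171915925394233 10.581814 221.99777 [110.65 317.  ]
39
18 15.110522166333467 13.43897906583284 16.304018760013925
22 14.150331170108128 12.596243111583266 16.42396423920006
26 14.083347954650298 11.132125582567754 17.14718573547244
54 14.755872547181763 9.927655700611073 18.880371803409272
```

```bash
python3 - <<'E'
from h import *
import pickle
np.set_printoptions(precision=2,suppress=True,linewidth=200)
J=np.array([546.5,17.2]);y=np.radians(17.06);A=np.array([[np.cos(y),np.sin(y)],[-np.sin(y),np.cos(y)]])
w=lambda l:np.r_[A.T@np.array(l[:2],float)+J,l[2]]
c=pickle.load(open("b2wrist.pkl","rb"));h=cv2.cvtColor(c["im"],cv2.COLOR_RGB2HSV).astype(np.float32)
ys=np.arange(2,28,.5)
print("cam centre local",A@((-c["R"].T@c["t"])[:2]-J))
for x in(20,22,24,26,28,32,36,40,45):
    px=proj(c,[w((x,yy,76)) for yy in ys])
    s=cv2.remap(h,px[:,1].astype(np.float32)[None],px[:,0].astype(np.float32)[None],1)[0]
    k=(s[:,1]>110);print(x,"sat>110 y:",ys[k][[0,-1]] if k.any() else None,"mean",ys[k].mean() if k.any() else None,k.sum()*.5,"hue",np.median(s[k,0]) if k.any() else "", "V",np.median(s[k,2]) if k.any() else "")
for q in ("pointer_tip",):
    t=trace(q,"wrist")
    loc=lambda p:np.r_[A@(p[:2]-J),p[2]]
    for r in t[:1]:
        P=np.array([loc(atz(c,p,76)) for p in np.argwhere(r["mask"])]);print(r["p"],len(P))
        for a in range(16,95,4):
            z=P[(P[:,0]>=a)&(P[:,0]<a+4)]
            if len(z):print(a,z[:,1].mean(),z[:,1].min(),z[:,1].max())
E
```

```text
cam centre local [12.26 17.63]
20 sat>110 y: [13.5 15.5] mean 14.375 2.0 hue 34.663086 V 176.1836
22 sat>110 y: [12.5 16.5] mean 14.5 4.5 hue 23.644531 V 252.99414
24 sat>110 y: [12.5 16.5] mean 14.5 4.5 hue 23.753906 V 251.0918
26 sat>110 y: [12.5 16.5] mean 14.5 4.5 hue 23.80664 V 251.82812
28 sat>110 y: [12.5 17. ] mean 14.75 5.0 hue 25.673828 V 254.15723
32 sat>110 y: [ 9.5 19.5] mean 14.5 10.5 hue 25.0 V 253.0
36 sat>110 y: [ 9.5 19.5] mean 14.5 10.5 hue 25.0 V 253.0
40 sat>110 y: [ 9.5 19.5] mean 14.5 10.5 hue 25.0 V 253.0
45 sat>110 y: [ 9.5 19.5] mean 14.5 10.5 hue 25.0 V 253.0
0.87 1631
20 14.979474383909183 13.194639681617975 16.544078271532058
24 14.70533147459224 13.067001546290642 16.42698104952411
28 14.623883442290273 10.16011810240566 19.068702977408215
32 14.432675450254171 9.789023641594449 19.191369135023713
36 14.420672469338623 9.649087044118568 19.204433066530044
40 14.50441315232253 9.858483743901337 19.093751039395173
44 14.534723256477253 9.975616449580793 19.105867802290913
48 14.662960480414048 9.834374527695587 20.211335606162944
52 14.789061730824164 2.109301114910294 27.255628843366075
56 14.676309441872135 1.7157671409132698 27.516275149507663
60 14.807315130220525 1.6581878290521788 27.560125082894732
64 14.736475839308252 1.8838394107544671 27.47257073470684
68 14.68654940631457 1.8262551452752795 27.25280831414762
72 14.510079721923198 2.053273554632716 27.031873166180034
76 14.835524972205855 2.5093301560868118 27.07305923027869
80 14.458592369296934 2.224084132537765 26.8499237371035
```

```bash
python3 -c "
from h import *
o=get_obs();print(o['time'],o['contact_force']);print(bot.close_job())"
```

```text
46.325 [-0.02057797  0.14259004 -0.07595644]
the job is handed in; nothing more can be done
None
```

The job is handed in at 46.3 s, but no verdict came back: by my last wrist-camera measurement the bar lies on both saddles, the clamp is shut, and the pointer tip is about 0.7 mm from the scribed line (2.5 mm allowed).

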